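Take the combination padlock off the lamp seller's stock chest

TASK

Open the combination padlock on the stock chest: all its numbers but the last are already set, and the last is the dial's yellow mark, so turn the dial until that mark clicks in at the red index on the case. Then pull the case away from the hasp staple until the shackle is fully out, unhook the padlock and lift it, and finish still holding it in the gripper with its shackle open, kept still about 10 cm or more above the chest top, with the clay lamps and the paint tin left where they are.

Things in the scene. Friction and masses are not known exactly. Their poses are not given: they have to be found in the camera images.
- padlock: Laminated steel combination padlock lying on its back on the chest's front board, dial up, about 0.5 kg. Case 60 mm long (its x), 54 mm wide (y), 30 mm thick (z up); origin at the centre of the case's underside, x points to the shackle end. Red index painted on its face at the shackle end of the dial. It can shift a few mm and turn about 0.1 rad before its shackle bears on the staple.
- dial_axis (a point): centre of the dial knob's top, on the dial's axis: x -3, y 0, z 52 mm in the padlock's frame; axes as the padlock's, it does not turn with the dial. Black skirt 48 mm across, its top 33.5 mm above the case's underside, with a round fluted knob 30 mm across and 18.5 mm high on it; yellow mark on skirt and knob.
- dial (a joint): angle of the dial, rad: 0 when its yellow mark stands at the red index; grows clockwise seen from above. It starts 0.9 to 2.3 rad short (negative). Notches every 0.524 rad, up to about 0.1 N m to turn over each; it stays in the notch where it is left. The shackle is blocked unless the dial is within about 0.2 rad of 0; with the shackle out the dial is held there.
- shackle (a joint): how far the shackle is out of the case, m: 0 shut, 0.022 fully out; up to about 3 mm is play when locked. It slides along the padlock's +x against about 2.5 N of friction and stays where it is left; it comes out when the case is pulled away (-x) while the bow is caught on the staple, after 8 to 15 mm of slack.
- shackle_tip (a point): end of the shackle's short leg, moving with the shackle: at x 25 mm (5 mm inside the case end) shut, 47 mm fully out, y -17, z 15 mm in the padlock's frame; axes as the padlock's. The shackle is an 8 mm round bar: straight legs at y -17 (short) and +17 mm, and a half-circle bow whose outer edge is at x 66 mm when shut. The short leg runs through the staple.
- padlock_gap (a point): point fixed in the padlock's frame at x 38.5, y -17, z 15 mm: with the shackle fully out, the middle of the 17 mm gap between the case end and the tip of the short leg. With the staple standing here the padlock can be lifted straight up.
- staple (a point): middle of the opening of the fixed hasp staple, 15 mm above the chest top; axes as the chest's. An upright loop of 6 mm round bar, 33 mm high, its two posts 22 mm apart between centres along the chest's x (opening 16 mm wide, 27 mm high); the short leg runs through it along the chest's y. The steel hasp strap under it is flush with the board.
- chest: fixed wooden stock chest 340 mm deep (x) by 460 mm wide (y) by 140 mm high, lid shut; origin at the centre of its underside, front towards -x. The padlock lies on its front board, on the -y side of the staple, its x along the chest's +y within about 0.05 rad
- chest_top (a point): centre of the chest's flat top, 140 mm above its underside, axes as the chest's
- lamp_a: bystander: painted clay lamp, 68 mm wide, 29 mm high, on the rear part of the chest lid; origin at the centre of its underside
- lamp_b: bystander: a second such lamp on the chest lid
- paint_tin: bystander: paint tin 72 mm across, 76 mm high, on the table at the chest's left (+y) side; origin at the centre of its underside
Not all that is in view belongs to the job. There is more than one size of the padlock; the job needs the smallest.

How it is judged (in metres and radians):
On the way:
1. the dial's yellow mark is set at the red index ((value of joint dial between -0.2 and 0.2 rad or value of joint dial between -6.483 and -6.083 rad)), for 0.1 s.
At the end, for the whole second after the job is handed in: The padlock is held still by the fingers (under 3 cm/s), its underside at least 80 mm above the chest top, touching neither chest nor tin, with its shackle at least 18 mm out of the case (z of padlock in the frame of chest_top above 0.08 m and value of joint shackle above 0.018 m and contact force between padlock and the fingers above 1 N and contact force between padlock and chest below 0.1 N and contact force between padlock and paint_tin below 0.1 N and linear speed of padlock below 0.03 m/s); the arm keeps its last pose, push and grip.
It fails at once if a clay lamp or the paint tin is pushed more than 20 mm from its place (distance of any of lamp_a, lamp_b, paint_tin from where it was at the start of the episode above 0.02 m).
It also fails if it takes over 54 s, if anything falls off the work surface, if the arm or the gripper's body presses on something with over 40 N, if the wrist force passes 120 N, or if a joint passes its speed limit or range.

ROBOT

A 6-joint arm with a two-finger parallel gripper is mounted at the origin on the work surface. World frame = base frame: x ahead of the robot, y to its left, z up, the work surface at z = 0. Lengths are in m, angles in degrees, forces in N, time in s.
With the tool pointing down it reaches from about 0.3 to 0.75 m from the base axis. Payload 8.5 kg.
Tool frame: the origin (TCP) lies on the centre line of the jaws, within the pads' length; the fingertips stand 25 mm ahead of it and the grasp point (between the pads) lies 6 mm ahead of it; z points along the fingers, y is the line along which they close (so a half turn about z gives the same grasp; the last joint's range is limited). The gripper opens to 85 mm and grips with 20 to 120 N. Pads are 22 mm wide; open, the fingers measure 114 mm over their backs; the gripper's body (76 mm by 85 mm) begins 54 mm behind the grasp point. The pads swing forward as they close: fully open they stand 13 mm farther back than shut.
Start: joints at [50.747, 21.807, 74.336, -0, 83.858, -12.336], TCP at [0.249, 0.49, 0.256] pointing down, gripper open.
Joint ranges: [-178.18, 178.18], [-50.72, 133.34], [12.68, 142.11], [-81.47, 261.47], [9.98, 163.14], [-165.26, 165.26]. Speed limits (degrees/s): [136.94, 136.94, 180, 180, 180, 180].

INTERFACE

Orientations are given as a 3x3 rotation matrix whose columns are the frame's x, y, z axes.
In Python, from rig import telemetry, optics, env gives the robot as it stands.
- The arm moves only by the tool send_rows, never from a script. Its argument "deltas" is a list that holds one entry, the list of rows, each a list of 7 numbers: the shift along the tool's x, y, z in m, then the turn, a rotation vector about the tool's x, y, z in rad, then the opening, from -1 (shut) to 1 (fully open), so that 0 is half open. In form: [[[x, y, z, ax, ay, az, grip], ...]]. A call has 1 to 12 rows; each row shifts and turns the commanded pose from where the row before left it, along the tool's axes as they then stand; what a row does not reach is not made up. A row lasts 1/8 s, in which the tool goes at most 62.5 mm and 10.7 degrees, less where a joint would pass 70% of its speed; a pose out of reach is approached as far as the arm can. A call is refused whole if a number of a shift passes 0.0625 or a number of a turn 0.188, either way. A call with a gripper value outside its range is refused whole. The fingers move at their own pace and stop on an object; "squeeze" is the grip in N (left out, the last holds). Time passes only in rows, so rows that do not move let the fingers close. It gives the time, the measured TCP pose, the force, the opening and the grip force at its end, in the units of the state.
- telemetry.observe(): the state, without advancing time (a new reading comes with each control period).
- optics.get_image(name): name is "scene" or "top"; returns a dict with "image" (384x512x3 uint8, red, green, blue), "range_z" (384x512 float32, m along the optical axis (not along the pixel's ray), 0 where there is no reading), "K" (3x3 intrinsics, pixels), "rvec" (rotation vector, rad) and "tvec" (3), from world to camera coordinates, as OpenCV has them. Camera axes: x right, y down, z forward; pixel columns grow to the right and rows downward; lengths in m; the calibration is good to about 2 mm. A picture is of the moment at which its call begins.
- env.close_job(): hands the job in; it is judged then, once.
The state is a dict: "time_s": time; "q": joint angles; "qvel": joint speeds; "joint_efforts": joint torques, N m; "position": TCP position; "tool_rot": TCP orientation; "ft_force": force on the tool from outside, world axes, zero at the start; "wrist_torque": the same for the moment, N m; "grip_width": finger opening in m; "gripper_force": force on a finger pad.
Only numpy, scipy, OpenCV 4.12 (cv2) and the standard library are available. Lean on these libraries where they do the work, as an engineer would, in place of code of your own. Each camera call takes 0.05 s, during which the arm holds its last target. There are 200 camera calls.

## Working session

There is one attempt and no reset: what is moved stays moved. The work goes in short steps, Python scripts to look and compute and a tool call to move; the robot and the scene stay as the last step left them, time stands still between calls to the robot, and variables do not carry over. Pictures are saved under pics/ and viewed, at most 10 in all, crops included, and the job is handed in when it is done.

Besides the shell and the picture viewer there is one more tool, called after "Emit:" as name(argument=value, ...), one argument or row to a line, values as JSON. send_rows: Moves the arm, as the interface text tells. Its arguments: {"type":"object","properties":{"deltas":{"type":"array"},"squeeze":{"type":"number"}},"required":["deltas"]}

```bash
mkdir -p pics; ls; python3 - <<'E'
from rig import telemetry, optics
import cv2, numpy as np
s=telemetry.observe(); print(s)
for n in("scene","top"):
    d=optics.get_image(n); np.savez(f"{n}0.npz",**d); print(n,d["K"],d["rvec"],d["tvec"])
    cv2.imwrite(f"pics/{n}0.png",cv2.cvtColor(d["image"],cv2.COLOR_RGB2BGR))
E
```

```text
pics
{'time_s': 0.0, 'q': array([ 5.07460144e+01,  2.18399037e+01,  7.43843673e+01,  1.77063917e-03,
        8.38574433e+01, -1.23343865e+01]), 'qvel': array([-0.00463525,  0.01658701,  0.05387274,  0.21247404,  0.05755426,
        0.08994494]), 'joint_efforts': array([ 4.87647776e-04, -4.48454118e+01, -2.31286705e+01, -1.99832621e-04,
        4.65754070e-03, -2.33508717e-05]), 'position': array([0.24882684, 0.49021155, 0.25572421]), 'tool_rot': array([[-8.91641052e-01,  4.52742064e-01, -9.26222833e-04],
       [ 4.52742887e-01,  8.91640455e-01, -1.08492035e-03],
       [ 3.34668673e-04, -1.38670032e-03, -9.99998983e-01]]), 'ft_force': array([ 0.14713816, -0.30668805, -0.29609477]), 'wrist_torque': array([ 0.01468195, -0.01315988, -0.05744237]), 'gripper_force': 0.0, 'grip_width': 0.08549932510703254}
scene [[348.68084242   0.         254.32311695]
 [  0.         348.68084242 194.83854335]
 [  0.           0.           1.        ]] [ 0.99154291  2.429015   -1.08129622] [ 0.3458257  -0.22179822  1.24837779]
top [[407.01861257   0.         251.00591682]
 [  0.         407.01861257 185.38665471]
 [  0.           0.           1.        ]] [ 2.18114122 -2.12270189  0.13772995] [0.0778781  0.59729468 1.01094538]
```

View pics/top0.png

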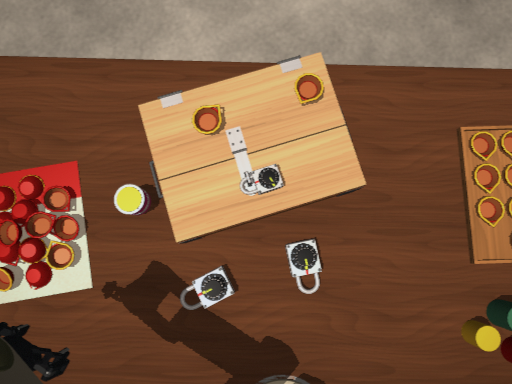

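View pics/scene0.png

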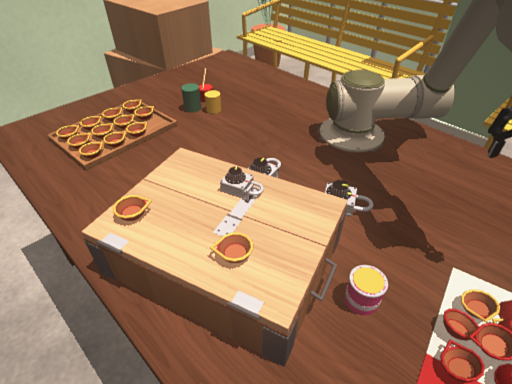

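Three padlocks appear in the top view: one at (268,179), on the chest and hooked on the staple, and two on the table at (213,287) and (303,258). The chest one fits, since it lies on the front board at the staple and looks smallest. I'll confirm that with an enlarged crop and measurements.

```bash
cat > h.py <<'E'
import numpy as np, cv2
def cam(d):
    R=cv2.Rodrigues(d["rvec"])[0]; return d["K"],R,d["tvec"].ravel()
def ray(d,uv,z):
    K,R,t=cam(d); uv=np.atleast_2d(uv).astype(float)
    v=np.c_[uv,np.ones(len(uv))]@np.linalg.inv(K).T@R; c=-R.T@t
    return c+v*((z-c[2])/v[:,2])[:,None]
def cloud(d):
    K,R,t=cam(d); Z=d["range_z"]; v,u=np.mgrid[:Z.shape[0],:Z.shape[1]]
    p=np.stack([(u-K[0,2])/K[0,0]*Z,(v-K[1,2])/K[1,1]*Z,Z],-1)
    return (p-t)@R
E
python3 - <<'E'
from h import *
d=dict(np.load("top0.npz")); P=cloud(d)
z=P[...,2]
m=((abs(z-.14)<.012)).astype(np.uint8)
c=max(cv2.findContours(m,0,2)[0],key=cv2.contourArea)
w=ray(d,c[:,0],.14)
print("chest rect",cv2.minAreaRect(w[:,:2].astype(np.float32)))
for uv in [(268,179),(213,287),(303,258),(210,120),(309,88),(130,199)]:
    u,v=uv; print(uv,P[v-3:v+4,u-3:u+4].reshape(-1,3).mean(0).round(3), z[v-12:v+12,u-12:u+12].max().round(3))
# grey/white face pixel areas
for n,uv in (("top",(262,182)),("scene",(240,182))):
    e=dict(np.load(n+"0.npz"))["image"]; u,v=uv
    cr=cv2.resize(e[v-25:v+25,u-33:u+33],None,fx=11,fy=11,interpolation=cv2.INTER_CUBIC)
    cv2.imwrite(f"pics/crop_{n}0.png",cv2.cvtColor(cr,cv2.COLOR_RGB2BGR))
E
```

```text
chest rect ((0.6834461092948914, 0.09774874150753021), (0.34714728593826294, 0.4601275324821472), 18.50822639465332)
(268, 179) [0.59  0.056 0.193] 1.08
(213, 287) [0.34  0.179 0.073] 1.08
(303, 258) [ 0.415 -0.038  0.073] 1.08
(210, 120) [0.722 0.19  0.187] 1.08
(309, 88) [ 0.811 -0.036  0.168] 1.08
(130, 199) [0.546 0.387 0.097] 1.08
```

View pics/crop_top0.png

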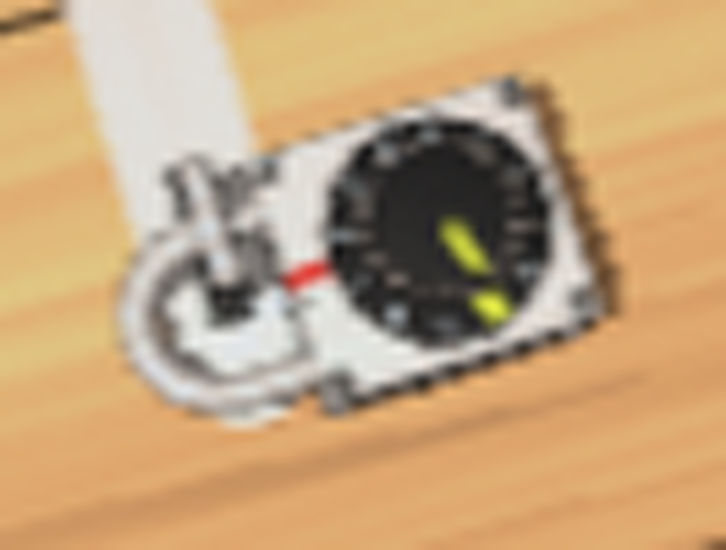

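The crop confirms the lock on the chest: it is hooked on the staple, with the red index at image (257,182) and the yellow mark at about (272,184)-(274,187). The dial needs roughly 1.8 rad clockwise. Next I'll measure it in the world frame.

```bash
cat > meas.py <<'E'
from h import *
def meas(d,roi,zt=.14):
    u0,v0,u1,v1=roi; img=d["image"]; hsv=cv2.cvtColor(img,cv2.COLOR_RGB2HSV)
    sub=np.zeros(img.shape[:2],bool); sub[v0:v1,u0:u1]=1
    H,S,V=[hsv[...,i].astype(int) for i in range(3)]
    red=sub&((H<8)|(H>172))&(S>140)&(V>110)
    yel=sub&(H>24)&(H<36)&(S>140)&(V>90)
    blk=sub&(V<75)
    return red,yel,blk
def comps(m,mn=2):
    n,l,s,c=cv2.connectedComponentsWithStats(m.astype(np.uint8),connectivity=8)
    return [(s[i,4],c[i].round(1)) for i in range(1,n) if s[i,4]>=mn]
E
python3 - <<'E'
from meas import *
d=dict(np.load("top0.npz"))
r,y,b=meas(d,(238,160,290,200))
for n,m,z in (("red",r,.172),("yel",y,.18)):
    for a,c in comps(m): print(n,a,c,ray(d,c,z).round(4))
k=cv2.morphologyEx(b.astype(np.uint8),cv2.MORPH_OPEN,np.ones((3,3),np.uint8))
c=max(cv2.findContours(k,0,2)[0],key=cv2.contourArea)
print("dial ellipse",cv2.fitEllipse(c)); 
P=cloud(d); sub=np.zeros(b.shape,bool); sub[160:200,238:290]=1
for lo,hi in((.186,.2),(.166,.1785)):
    m=sub&(P[...,2]>lo)&(P[...,2]<hi); q=P[m]; print(lo,m.sum(),q.mean(0).round(4),cv2.minAreaRect(q[:,:2].astype(np.float32)))
v,u=np.nonzero(y)
for a,bb in zip(u,v): print(a,bb,P[bb,a].round(4),end=';')
e=dict(np.load("scene0.npz")); r,y,b=meas(e,(215,155,270,205))
print()
for n,m,z in (("red",r,.17),("yel",y,.18)):
    for a,c in comps(m): print("scene",n,a,c,ray(e,c,z).round(4))
# strap & gap line direction
print("strap",ray(d,[[235,128],[247,172]],.14))
img=d["image"].astype(int); corners=[[138,105],[321,53],[366,184],[177,242]]
print(ray(d,corners,.14).round(4))
E
```

```text
red 5 [256.4 181.4] [[0.5869 0.0815 0.172 ]]
yel 11 [270.6 178.7] [[0.5927 0.05   0.18  ]]
yel 6 [273.2 184.2] [[0.5804 0.0439 0.18  ]]
dial ellipse ((268.42352294921875, 176.3720245361328), (12.532523155212402, 17.40216064453125), 34.74433517456055)
0.186 155 [0.5956 0.0541 0.1921] ((0.5961071848869324, 0.054106276482343674), (0.03006439469754696, 0.0301025602966547), 47.23394012451172)
0.166 483 [0.5935 0.0605 0.1718] ((0.5938021540641785, 0.06347226351499557), (0.05617497116327286, 0.07391417026519775), 18.67209243774414)
269 177 [0.5941 0.0542 0.1949];270 177 [0.5946 0.0519 0.1923];269 178 [0.5923 0.0541 0.1925];270 178 [0.5922 0.0519 0.1932];271 178 [0.5921 0.0497 0.1943];270 179 [0.5902 0.0518 0.1916];271 179 [0.59   0.0497 0.1936];272 179 [0.5901 0.0475 0.1936];271 180 [0.5877 0.0496 0.194 ];272 180 [0.5875 0.0475 0.1956];272 181 [0.586  0.0472 0.1907];273 183 [0.5839 0.0441 0.1743];272 184 [0.5815 0.0463 0.1747];273 184 [0.5814 0.0442 0.1758];274 184 [0.5817 0.0418 0.1744];273 185 [0.5796 0.044  0.1729];274 185 [0.5799 0.0416 0.1709];
scene yel 7 [262. 159.] [[0.5141 0.0588 0.18  ]]
scene yel 4 [235.5 168. ] [[0.5825 0.0404 0.18  ]]
strap [[0.7180732  0.13530246 0.14      ]
 [0.61302847 0.10379355 0.14      ]]
[[ 0.7684  0.3693  0.14  ]
 [ 0.9112 -0.0679  0.14  ]
 [ 0.5922 -0.1743  0.14  ]
 [ 0.4464  0.2594  0.14  ]]
```

View pics/crop_scene0.png

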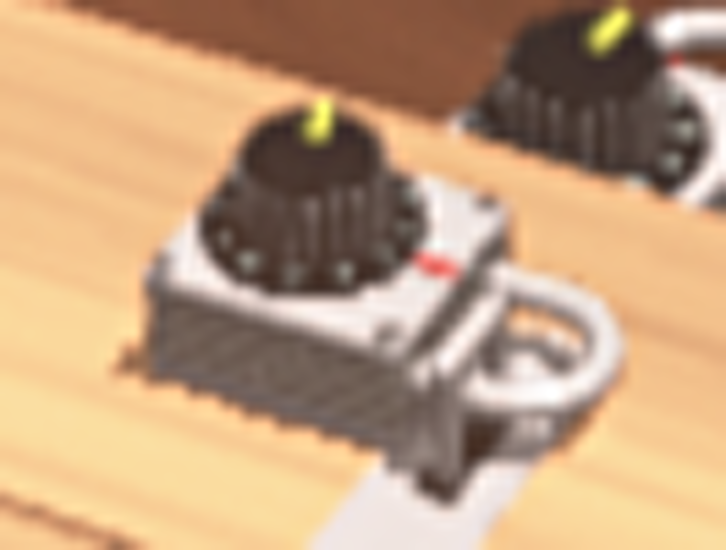

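The scene crop shows the same lock: the mark on top of the knob points away from the camera, the red index is at the shackle end, and the short leg runs through the staple. Dial axis is at about (0.596, 0.054), lock x is at about 108° in world, and the mark is at about 215°, so the turn is about 107° clockwise. I'll go above the knob with jaw yaw at 35°.

Emit:
send_rows(
  deltas=[
    [[-0.0507,-0.0232,0,0,0,0,1],[-0.0507,-0.0232,0,0,0,0,1],[-0.0507,-0.0232,0,0,0,0,1],[-0.0507,-0.0232,0,0,0,0,1],[-0.0507,-0.0232,0,0,0,0,1],[-0.0507,-0.0232,0,0,0,0,1],[-0.0507,-0.0232,0,0,0,0,1],[-0.0507,-0.0232,0,0,0,0,1],[-0.0507,-0.0232,0,0,0,0,1],[-0.0507,-0.0232,0,0,0,0,1]],
  ],
  squeeze=40,
)

```text
time_s: 1.35
position: [0.5969, 0.0524, 0.256]
tool_rot: [[-0.892, 0.453, -0.001], [0.453, 0.892, 0.0], [0.001, -0.0, -1.0]]
ft_force: [-0.1, -0.7, 0.6]
grip_width: 0.0854
gripper_force: 0.0
```

Emit:
send_rows(
  deltas=[
    [[0,0,0,0,0,0.122,1],[0,0,0,0,0,0.122,1],[0,0,0,0,0,0.122,1],[0,0,0,0,0,0.122,1],[0,0,0,0,0,0,1],[0,0,0,0,0,0,1]],
  ],
)

```text
time_s: 2.1
position: [0.596, 0.054, 0.2561]
tool_rot: [[-0.577, 0.817, -0.0], [0.817, 0.577, 0.0], [0.0, -0.0, -1.0]]
ft_force: [-0.0, -0.4, -0.2]
grip_width: 0.0854
gripper_force: 0.0
```

```bash
python3 - <<'E'
from meas import *
from rig import optics,telemetry
print(telemetry.observe()["q"])
ct,st=np.cos(np.radians(18.2)),np.sin(np.radians(18.2))
for n,roi in(("scene",(215,155,275,205)),("top",(235,160,290,200))):
    d=optics.get_image(n); np.savez(n+"1.npz",**d)
    P=cloud(d); sub=np.zeros(P.shape[:2],bool); sub[roi[1]:roi[3],roi[0]:roi[2]]=1
    d0=dict(np.load(n+"0.npz")); P0=cloud(d0)
    q=P0[sub&(P0[...,2]>.186)&(P0[...,2]<.197)]; q=q[np.hypot(q[:,0]-.596,q[:,1]-.054)<.03]
    print(n,"knob",len(q),cv2.minEnclosingCircle(q[:,:2].astype(np.float32)),q.mean(0))
    # staple: high points away from the dial
    q=P0[sub&(P0[...,2]>.163)&(P0[...,2]<.178)]-[.596,.054,0]
    loc=np.c_[-q[:,0]*st+q[:,1]*ct-.003,-q[:,0]*ct-q[:,1]*st,q[:,2]]
    s=loc[loc[:,0]>.034]; print("staple local pts",(s*1000).round(0).tolist()[:40])
E
```

```text
[-6.14309517e+00  2.67641085e+01  6.62050207e+01 -3.19165009e-04
  8.70555577e+01 -4.14003303e+01]
scene knob 122 ((0.5979737043380737, 0.056737322360277176), 0.016465503722429276) [0.59983741 0.05887299 0.19131772]
staple local pts [[41.0, -6.0, 172.0], [44.0, -7.0, 174.0], [41.0, -11.0, 173.0], [43.0, -10.0, 173.0], [45.0, -8.0, 172.0], [39.0, -13.0, 171.0], [43.0, -14.0, 173.0], [44.0, -12.0, 172.0], [45.0, -9.0, 170.0], [42.0, -17.0, 172.0], [43.0, -15.0, 172.0], [46.0, -15.0, 172.0], [44.0, -8.0, 166.0], [41.0, -21.0, 172.0], [45.0, -23.0, 175.0], [45.0, -19.0, 172.0], [42.0, -9.0, 163.0], [45.0, -9.0, 164.0], [41.0, -25.0, 172.0], [44.0, -25.0, 173.0], [45.0, -24.0, 173.0], [45.0, -18.0, 169.0], [41.0, -30.0, 173.0], [44.0, -30.0, 175.0], [45.0, -28.0, 173.0], [46.0, -25.0, 172.0], [42.0, -30.0, 171.0], [44.0, -30.0, 171.0], [46.0, -29.0, 172.0], [42.0, -31.0, 169.0], [44.0, -30.0, 169.0], [46.0, -29.0, 169.0], [42.0, -32.0, 166.0], [44.0, -31.0, 166.0], [46.0, -30.0, 166.0], [44.0, -32.0, 164.0]]
top knob 155 ((0.5960303544998169, 0.054138101637363434), 0.016142262145876884) [0.59559201 0.05410775 0.192114  ]
staple local pts [[40.0, -29.0, 172.0], [42.0, -27.0, 174.0], [40.0, -26.0, 173.0], [43.0, -25.0, 172.0], [41.0, -24.0, 174.0], [39.0, -24.0, 171.0], [44.0, -23.0, 173.0], [41.0, -22.0, 172.0], [39.0, -21.0, 174.0], [42.0, -20.0, 172.0], [40.0, -19.0, 174.0], [43.0, -18.0, 172.0], [41.0, -17.0, 172.0], [38.0, -17.0, 171.0], [43.0, -15.0, 174.0], [41.0, -14.0, 175.0], [39.0, -14.0, 172.0], [42.0, -12.0, 174.0], [40.0, -12.0, 173.0], [43.0, -10.0, 173.0], [40.0, -10.0, 173.0], [38.0, -9.0, 171.0], [43.0, -8.0, 171.0], [41.0, -8.0, 171.0], [39.0, -7.0, 171.0], [44.0, -7.0, 167.0], [42.0, -5.0, 174.0], [40.0, -5.0, 172.0], [42.0, -3.0, 174.0], [40.0, -3.0, 172.0], [41.0, -2.0, 164.0]]
```

The staple stands at about x 41, y -17 in the lock's frame, which fits the description. Now I descend and close on the knob.

Emit:
send_rows(
  deltas=[
    [[0,0.001,0.014,0,0,0,1],[0,0,0.014,0,0,0,1],[0,0,0.014,0,0,0,1],[0,0,0.014,0,0,0,1],[0,0,0,0,0,0,-0.3],[0,0,0,0,0,0,-0.4],[0,0,0,0,0,0,-0.6],[0,0,0,0,0,0,-0.8],[0,0,0,0,0,0,-0.8],[0,0,0,0,0,0,-0.8]],
  ],
  squeeze=40,
)

```text
time_s: 3.45
position: [0.5973, 0.0547, 0.2012]
tool_rot: [[-0.575, 0.818, 0.002], [0.818, 0.575, 0.0], [-0.001, 0.002, -1.0]]
ft_force: [0.2, 1.6, 6.0]
grip_width: 0.0284
gripper_force: 39.8
```

Emit:
send_rows(
  deltas=[
    [[0,0,-0.001,0,0,0.17,-0.8],[0,0,0,0,0,0.17,-0.8],[0,0,0,0,0,0.17,-0.8],[0,0,0,0,0,0.17,-0.8],[0,0,0,0,0,0.17,-0.8],[0,0,0,0,0,0.17,-0.8],[0,0,0,0,0,0.17,-0.8],[0,0,0,0,0,0.17,-0.8],[0,0,0,0,0,0.17,-0.8],[0,0,0,0,0,0.17,-0.8],[0,0,0,0,0,0.17,-0.8],[0,0,0,0,0,0,-0.8]],
  ],
)

```text
time_s: 4.95
position: [0.5965, 0.0545, 0.2012]
tool_rot: [[0.951, 0.31, -0.001], [0.31, -0.951, -0.0], [-0.001, -0.0, -1.0]]
ft_force: [-0.7, -0.3, 1.0]
grip_width: 0.0285
gripper_force: 40.1
```

```bash
python3 - <<'E'
from meas import *
from rig import optics,telemetry
s=telemetry.observe(); print(s["wrist_torque"],s["ft_force"],s["gripper_force"])
ims=[]
for n,(u,v) in(("scene",(240,182)),("top",(262,182))):
    d=optics.get_image(n); np.savez(n+"2.npz",**d)
    ims.append(cv2.resize(d["image"][v-25:v+25,u-33:u+33],None,fx=6,fy=6,interpolation=cv2.INTER_CUBIC))
cv2.imwrite("pics/c2.png",cv2.cvtColor(np.hstack(ims),cv2.COLOR_RGB2BGR))
E
```

```text
[-0.00302407  0.23420615 -0.06207087] [-0.66284259 -0.25099002  0.95046029] 40.05253851413727
```

View pics/c2.png

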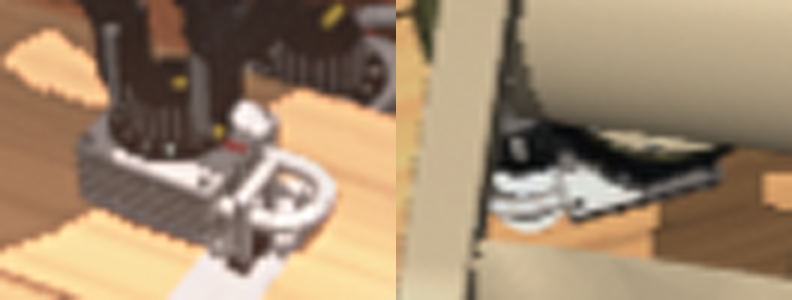

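In the left half (scene view), the yellow skirt mark is now at crop (218,131), beside the red index at (235,147). The top view is hidden by the arm. I'll work out the remaining angle.

```bash
python3 - <<'E'
from meas import *
d=dict(np.load("scene2.npz")); d0=dict(np.load("scene0.npz"))
off=np.array([.598,.0567])
def ang(d,m,z):
    for a,c in comps(m,1):
        p=ray(d,c,z)[0,:2]-off; print(a,c,(p*1e3).round(1),np.degrees(np.arctan2(p[1],p[0])).round(1))
for e in(d0,d):
    r,y,b=meas(e,(215,160,255,195))
    h=cv2.cvtColor(e["image"],cv2.COLOR_RGB2HSV).astype(int); sub=np.zeros(r.shape,bool); sub[165:195,215:258]=1
    r=sub&((h[...,0]<6)|(h[...,0]>170))&(h[...,1]>110); y=sub&(h[...,0]>22)&(h[...,0]<36)&(h[...,1]>150)&(h[...,2]>60)&(h[...,2]<225)
    print("red");ang(e,r,.1705);print("yel");ang(e,y&(np.indices(y.shape)[1]>228),.1735)
E
```

```text
red
3 [246.  180.7] [-9.  25.7] 109.4
yel
red
3 [246. 181.] [-8.3 26.4] 107.5
yel
```

```bash
python3 - <<'E'
from meas import *
d=dict(np.load("scene2.npz"))
for uv in((243,178.5),(243,179),(243.3,178)):
    p=ray(d,[uv],.1738)[0,:2]-[.598,.0567]; print((p*1e3).round(1),np.degrees(np.arctan2(p[1],p[0])))
print(d["image"][176:182,239:249].tolist())
E
```

```text
[-6.9 18.2] 110.66968294407347
[-5.7 19.5] 106.18824154808242
[-8.6 17.4] 116.22560971531401
[[[99, 86, 80], [104, 92, 86], [92, 79, 74], [62, 46, 40], [57, 40, 34], [60, 45, 39], [134, 121, 116], [249, 235, 227], [252, 243, 239], [246, 237, 234]], [[95, 82, 75], [106, 93, 87], [95, 83, 78], [78, 64, 59], [75, 57, 43], [60, 43, 35], [108, 95, 92], [218, 200, 194], [250, 240, 237], [246, 237, 233]], [[90, 76, 70], [104, 91, 86], [100, 88, 83], [115, 97, 74], [157, 127, 61], [97, 76, 43], [90, 76, 72], [158, 144, 140], [198, 180, 175], [216, 197, 191]], [[84, 68, 62], [86, 72, 67], [87, 73, 66], [108, 89, 61], [146, 119, 56], [96, 77, 53], [109, 95, 92], [141, 128, 124], [142, 129, 125], [156, 142, 137]], [[83, 67, 60], [77, 61, 53], [68, 51, 44], [74, 56, 40], [92, 68, 40], [100, 58, 48], [136, 86, 81], [144, 114, 108], [142, 116, 111], [137, 124, 119]], [[72, 55, 47], [73, 55, 48], [61, 44, 36], [71, 54, 49], [96, 74, 70], [131, 84, 79], [141, 70, 63], [143, 76, 70], [145, 84, 77], [131, 105, 100]]]
```

The mark at about 110° lines up with the index at about 108°. Now I pull the case away along +tool y.

Emit:
send_rows(
  deltas=[
    [[0,0.004,0,0,0,0,-0.8],[0,0.004,0,0,0,0,-0.8],[0,0.004,0,0,0,0,-0.8],[0,0.004,0,0,0,0,-0.8],[0,0.004,0,0,0,0,-0.8],[0,0,0,0,0,0,-0.8]],
  ],
  squeeze=60,
)

```text
time_s: 5.8
position: [0.6031, 0.0356, 0.2013]
tool_rot: [[0.951, 0.309, -0.0], [0.309, -0.951, 0.001], [0.0, -0.001, -1.0]]
ft_force: [-2.2, 5.8, 2.0]
grip_width: 0.0274
gripper_force: 59.2
```

Emit:
send_rows(
  deltas=[
    [[0,0.003,0,0,0,0,-0.8],[0,0.003,0,0,0,0,-0.8],[0,0.003,0,0,0,0,-0.8],[0,0.002,0,0,0,0,-0.8],[0,0,0,0,0,0,-0.8]],
  ],
)

```text
time_s: 6.42
position: [0.6064, 0.0254, 0.2013]
tool_rot: [[0.951, 0.309, -0.0], [0.309, -0.951, 0.001], [0.0, -0.001, -1.0]]
ft_force: [-1.8, 5.6, 3.4]
grip_width: 0.0278
gripper_force: 59.2
```

Emit:
send_rows(
  deltas=[
    [[0,0.001,0,0,0,0,-0.8],[0,0.001,0,0,0,0,-0.8],[0,0,0,0,0,0,-0.8]],
  ],
)

```text
time_s: 6.8
position: [0.607, 0.0236, 0.2013]
tool_rot: [[0.951, 0.309, -0.0], [0.309, -0.951, 0.001], [0.0, -0.001, -1.0]]
ft_force: [-2.2, 7.4, 2.2]
grip_width: 0.0278
gripper_force: 59.3
```

Emit:
send_rows(
  deltas=[
    [[0,0.001,0,0,0,0,-0.8],[0,0.001,0,0,0,0,-0.8],[0,0,0,0,0,0,-0.8]],
  ],
)

```text
time_s: 7.18
position: [0.6076, 0.0218, 0.2013]
tool_rot: [[0.951, 0.309, -0.0], [0.309, -0.951, 0.001], [0.0, -0.001, -1.0]]
ft_force: [-1.0, 7.1, 3.0]
grip_width: 0.0278
gripper_force: 59.3
```

```bash
python3 - <<'E'
from meas import *
from rig import optics,telemetry
s=telemetry.observe(); print(s["wrist_torque"],s["ft_force"],s["position"])
d=optics.get_image("scene"); np.savez("scene3.npz",**d)
im=cv2.resize(d["image"][150:215,195:290],None,fx=8,fy=8,interpolation=cv2.INTER_CUBIC)
cv2.imwrite("pics/c3.png",cv2.cvtColor(im,cv2.COLOR_RGB2BGR))
E
```

```text
[ 1.17104665  0.29871272 -0.03612941] [-0.9998476   7.08505144  2.96921671] [0.60756297 0.02178645 0.20130016]
```

View pics/c3.png

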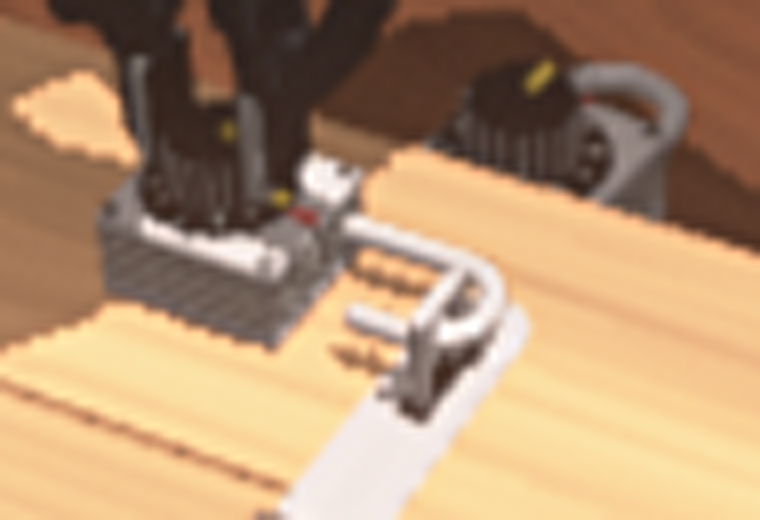

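The shackle is nearly or fully out: the short-leg tip at crop (350,318) is clear of the case end, and the bow bears on the staple at (430,330). I'll pull until the end stop.

Emit:
send_rows(
  deltas=[
    [[0,0.001,0,0,0,0,-0.8],[0,0.001,0,0,0,0,-0.8],[0,0,0,0,0,0,-0.8]],
  ],
)

```text
time_s: 7.6
position: [0.6078, 0.0212, 0.2013]
tool_rot: [[0.951, 0.31, -0.001], [0.31, -0.951, 0.004], [-0.0, -0.004, -1.0]]
ft_force: [-3.9, 11.8, 4.5]
grip_width: 0.0277
gripper_force: 59.5
```

End stop reached. Next I raise the lock 1.5 mm and slide back about 37 mm, so the staple stands in the gap.

Emit:
send_rows(
  deltas=[
    [[0,-0.0032,0,0,0,0,-0.8],[0,-0.0032,-0.0015,0,0,0,-0.8],[0,-0.0032,0,0,0,0,-0.8],[0,-0.0032,0,0,0,0,-0.8],[0,-0.0032,0,0,0,0,-0.8],[0,-0.0032,0,0,0,0,-0.8],[0,-0.0032,0,0,0,0,-0.8],[0,-0.0032,0,0,0,0,-0.8],[0,-0.0032,0,0,0,0,-0.8],[0,-0.0032,0,0,0,0,-0.8],[0,-0.0032,0,0,0,0,-0.8],[0,-0.0032,0,0,0,0,-0.8]],
  ],
)

```text
time_s: 9.1
position: [0.5963, 0.0561, 0.2028]
tool_rot: [[0.951, 0.309, 0.0], [0.309, -0.951, 0.0], [0.0, -0.0, -1.0]]
ft_force: [-0.1, -0.4, -5.5]
grip_width: 0.0275
gripper_force: 59.4
```

Emit:
send_rows(
  deltas=[
    [[0,0,0,0,0,0,-0.8]],
  ],
)

```text
time_s: 9.22
position: [0.5963, 0.0561, 0.2028]
tool_rot: [[0.951, 0.309, -0.0], [0.309, -0.951, -0.0], [-0.0, 0.0, -1.0]]
ft_force: [-0.1, -0.6, -4.9]
grip_width: 0.0283
gripper_force: 59.4
```

```bash
python3 - <<'E'
from meas import *
from rig import optics,telemetry
s=telemetry.observe(); print(s["wrist_torque"],s["ft_force"],s["position"])
d=optics.get_image("scene"); np.savez("scene4.npz",**d)
im=cv2.resize(d["image"][150:215,195:290],None,fx=8,fy=8,interpolation=cv2.INTER_CUBIC)
cv2.imwrite("pics/c4.png",cv2.cvtColor(im,cv2.COLOR_RGB2BGR))
E
```

```text
[-0.03604879 -0.01376537 -0.04499411] [-0.13945978 -0.55487165 -4.93609038] [0.59634238 0.05613695 0.20283706]
```

View pics/c4.png

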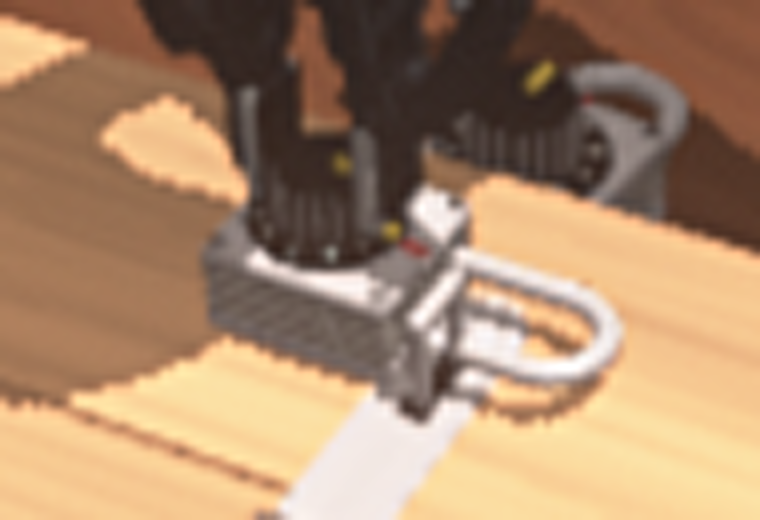

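The lock is carrying its own weight (-5 N) with no side force, and the staple at (430,330) now stands between the case end and the leg tip. I lift gently while watching the force.

Emit:
send_rows(
  deltas=[
    [[0,0,-0.004,0,0,0,-0.8],[0,0,-0.004,0,0,0,-0.8],[0,0,-0.004,0,0,0,-0.8]],
  ],
)

```text
time_s: 9.65
position: [0.5965, 0.0559, 0.2153]
tool_rot: [[0.951, 0.309, 0.0], [0.309, -0.951, -0.0], [0.0, 0.0, -1.0]]
ft_force: [0.2, -0.2, -4.7]
grip_width: 0.0278
gripper_force: 59.5
```

Emit:
send_rows(
  deltas=[
    [[0,0,-0.01,0,0,0,-0.8],[0,0,-0.012,0,0,0,-0.8],[0,0,-0.012,0,0,0,-0.8],[0,0,-0.012,0,0,0,-0.8],[0,0,-0.012,0,0,0,-0.8],[0,0,-0.012,0,0,0,-0.8],[0,0,-0.012,0,0,0,-0.8],[0,0,-0.012,0,0,0,-0.8],[0,0,-0.012,0,0,0,-0.8],[0,0,-0.006,0,0,0,-0.8],[0,0,0,0,0,0,-0.8],[0,0,0,0,0,0,-0.8]],
  ],
)

```text
time_s: 11.15
position: [0.5963, 0.0559, 0.3263]
tool_rot: [[0.951, 0.309, -0.001], [0.309, -0.951, 0.0], [-0.001, -0.0, -1.0]]
ft_force: [-0.4, 1.0, -4.5]
grip_width: 0.0273
gripper_force: 59.5
```

```bash
python3 - <<'E'
from meas import *
from rig import optics,telemetry
s=telemetry.observe(); print(s["ft_force"],s["position"],s["gripper_force"])
d=optics.get_image("scene")
im=cv2.resize(d["image"][70:270,110:330],None,fx=3,fy=3,interpolation=cv2.INTER_CUBIC)
cv2.imwrite("pics/c5.png",cv2.cvtColor(im,cv2.COLOR_RGB2BGR))
E
```

```text
[-0.40799139  0.99654282 -4.52824077] [0.59628644 0.05590566 0.32630726] 59.535924196243286
```

View pics/c5.png

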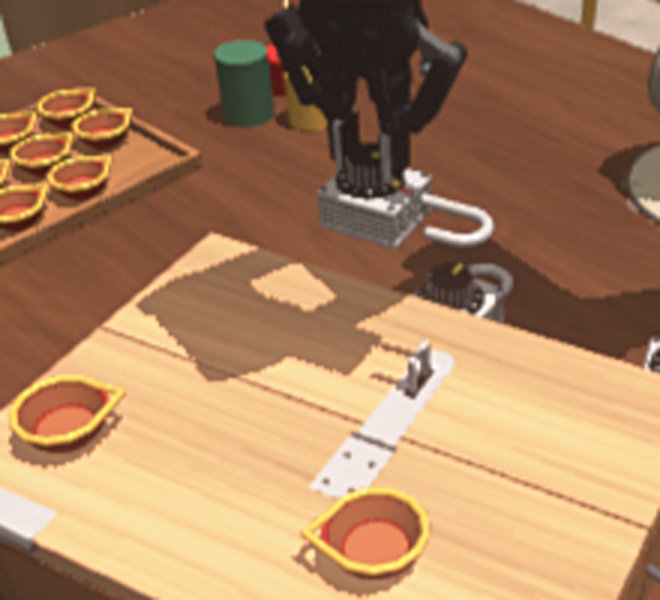

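The padlock hangs level in the gripper at crop (370,205) with its shackle open, about 12 cm above the chest. The staple is bare and the lamps are in place. Handing in.

```bash
python3 -c "
from rig import env; print(env.close_job())"
```

```text
the job is handed in; nothing more can be done
None
```

I opened the padlock, unhooked it and handed the job in at about 11 s: it is held still about 12 cm above the chest top with its shackle out to the stop; the lamps look in place and the arm never came near the tin, but the hand-in returned no verdict.

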